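# Switch off the mixer and take its paddle off for a look into the socket

### The arm

A 6-joint arm with a two-finger parallel gripper is mounted at the origin on the work surface. World frame = base frame: x ahead of the robot, y to its left, z up, the work surface at z = 0. Lengths are in m, angles in degrees, forces in N, time in s.
With the tool pointing down it reaches from about 0.325 to 1 m from the base axis. Payload 5.1 kg.
Tool frame: the origin (TCP) lies midway between the tips of the shut fingers; the grasp point (between the pads) lies 19 mm behind it; z points along the fingers, y is the direction in which the jaws open and shut (so a half turn about z gives the same grasp; the last joint's range is limited). The gripper opens to 85 mm and grips with 20 to 120 N. Pads are 22 mm wide; open, the fingers measure 114 mm over their backs; the gripper's body (76 mm by 85 mm) begins 54 mm behind the grasp point. The pads swing forward as they close: fully open they stand 13 mm farther back than shut.
Start: joints at [71.986, 7.093, 94.555, -0, 78.352, -4.733], TCP at [0.149, 0.633, 0.231] pointing down, gripper open.
Joint ranges: [-149.61, 149.61], [-58.7, 133.49], [1.44, 155.28], [-77.14, 257.14], [18.33, 153.61], [-166.67, 166.67]. Speed limits (degrees/s): [147.25, 147.25, 180, 180, 180, 180].

### API

Orientations are given as a 3x3 rotation matrix whose columns are the frame's x, y, z axes.
In Python, from station import r, capture, camera_model gives the robot as it stands.
- The arm moves only by the tool arm_command, never from a script. Its argument "targets" is a list of rows, each an object with "xyz": the shift along the tool's x, y, z in mm, a list of three; "turn": the turn, a rotation vector about the tool's x, y, z in rad, a list of three; "claw": the finger opening in mm, from 0 to 85.4. In form: [{"xyz": [dx, dy, dz], "turn": [rx, ry, rz], "claw": claw}, ...]. A call has 1 to 10 rows; each row is the pose to reach, as a shift and turn from the pose measured when the call began, along the tool's axes at that moment; what a row does not reach only later rows make up. A row lasts 1/12 s, in which the tool goes at most 41.7 mm and 7.16 degrees, less where a joint would pass 70% of its speed; a pose out of reach is approached as far as the arm can. A call with a gripper value outside its range is refused whole. The fingers move at their own pace and stop on an object; "newtons" is the grip in N (left out, the last holds). Time passes only in rows, so rows that repeat a pose let the fingers close. It gives the time, the measured TCP pose, the force and the opening at its end, in the units of the state.
- r.state(): the state, without advancing time (a new reading comes with each control period).
- capture(name): name is "scene" or "side" or "wrist"; returns the picture (400x640x3 uint8, red, green, blue); there is no depth.
- camera_model(name): a dict with "vfov" (degrees; the focal length in pixels is half the picture's height over the tangent of half this angle, whatever the lens; pixels are square), "cx", "cy" (the principal point, pixels), "k1" (the pictures are not rectified: a ray, as slopes to the right and down, at radius r is drawn at 1 + k1 r^2 times it, then the intrinsics apply), "view" (4x4, takes a point from world to camera coordinates); the wrist camera has in their place "hand_eye" (4x4, takes a point from camera to tool coordinates, whose origin is the TCP and whose axes are the flange's). Camera axes: x right, y up, looking along -z (the intrinsics and any distortion apply to the point x, -y, -z); pixel columns grow to the right and rows downward; lengths in m; the calibration is good to about 2 mm. A picture is of the moment at which its call begins: read the wrist's pose just before it. camera_model takes no time and is no camera call.
- r.close_job(): hands the job in, once; it reports no verdict.
The state is a dict: "time_s": time; "qpos": joint angles; "qvel": joint speeds; "joint_efforts": joint torques, N m; "ee_pos": TCP position; "tool_rot": TCP orientation; "contact_force": force on the tool from outside, world axes, zero at the start; "moment": the same for the moment, N m; "finger_gap": finger opening in m.
Only numpy, scipy, OpenCV 4.12 (cv2) and the standard library are available. Lean on these libraries where they do the work, as an engineer would, in place of code of your own. Each camera call takes 0.05 s, during which the arm holds its last target.

### The job

The bowl is already off the white mixer. First switch the mixer off by pushing the red isolator lever all the way over, away from the robot; then draw the orange paddle straight up off the spindle and turn it onto its side, roughly level, so that somebody can look into its socket. Finish while still holding it like that in the gripper, at least 10 cm higher than the tip of the spindle, and leave everything else on the table as it stands.

Things in the scene. Friction and masses are not known exactly. Their poses are not given: they have to be found in the camera images.
- mixer: White mixer base fixed to the table: drum of 220 mm diameter, deck 110 mm high with a 90 mm boss to 118 mm in the middle. Origin on the table under the spindle, z up. A console hump 70 x 150 mm, 136 mm high, has its middle 125 mm from the spindle on its +x side, away from the robot. Mixer and stand take the places left and right of the isolator, either way round.
- spindle_tip (a point): Top of the mixer's fixed upright steel spindle, 14 mm thick, 163 mm above the table, 45 mm above the boss.
- paddle: Loose mixing paddle, about 150 g, standing on the boss with the spindle inside. Origin at the centre of its underside, z up its axis, 111 mm high. White round hub, 32 mm diameter, up to 64 mm, with a socket (20 mm bore, 54 mm deep) open at the underside. Two orange wings at 3 to 33 mm height reach out to 74 mm along its +y and -y.
- paddle_grip (a point): Centre of the paddle's orange grip block, on its axis 86 mm above its underside. The block is 36 mm along the paddle's x, 22 mm along its y (pinch it across y) and 50 mm high (61 to 111 mm); its axes are the paddle's.
- paddle_mid (a point): Middle of the paddle, 55 mm above its underside on its axis.
- isolator (a joint): Isolator lever angle in rad: at 0 it leans 0.5 rad from upright to the isolator's own -x side (roughly towards the robot: on), at 1.0, its stop, 0.5 rad to its +x side (off). Starts at 0 to 0.15; light (about 1 N at the tip), no spring, stays where it is left.
- isolator_tip (a point): Centre of the red ball, 26 mm diameter, at the lever's free end, 80 mm from the pivot; the rod below it is 10 mm thick. It travels from 38 mm behind the pivot (-x) to 38 mm ahead of it, at 92 to 102 mm above the table.
- isolator_base: Grey isolator block fixed to the table, 70 x 50 x 25 mm with a small pivot drum to 35 mm; origin under its centre. The lever's pivot lies 22 mm above the origin, along the block's y; the lever swings in its x-z plane, from -x to +x.
- stand: Light wooden stand fixed to the table, 200 x 200 x 20 mm, with two 42 mm steel pegs at 55 mm to its -y and +y; origin under its centre. It carries the spare paddle and the whisk.
- spare_paddle: Spare paddle of the same shape but with blue grip and wings, on the stand's peg; to be left alone. Origin at its underside.
- whisk: White-hubbed wire whisk, 94 mm high, about 90 mm wide, on the stand's other peg; to be left alone. Origin at its underside.
- mug: Blue mug, 80 mm across, 90 mm high, on the robot's left; to be left alone. Origin under its centre.
- jar: Amber jar, 76 mm across, 110 mm high, beyond the isolator; to be left alone. Origin under its centre.
- oil: Green bottle, 60 mm across, 190 mm high, on the robot's right; to be left alone. Origin under its centre.
- spatula: Red-handled spatula lying flat on the right of the robot, between it and the things there; to be left alone. Origin under its middle.

How it is judged (in metres and radians):
On the way, in this order (a step that is already met when the one before it is completed fails the run):
1. the isolator lever is over (off) while the paddle is still on its spindle (value of joint isolator above 0.85 rad and z of paddle in the frame of mixer below 0.13 m), for 0.2 s.
2. the paddle has been drawn up clear of the spindle, still about upright (z of paddle in the frame of mixer above 0.165 m and horizontal distance between paddle and spindle_tip below 0.04 m and angle between paddle's own z axis and vertical below 0.4 rad and contact force between paddle and the fingers above 0.5 N).
At the end, for the whole second after the job is handed in: The lever is over past 0.85 rad; the paddle is held still by the gripper alone, its axis within about 32 degrees of level, its middle more than 240 mm above the table (77 mm above the spindle tip), touching neither mixer nor stand; no bystander has moved 30 mm (value of joint isolator above 0.85 rad and angle between paddle's own z axis and vertical between 1 and 2.14 rad and height (world z) of paddle_mid above 0.24 m and contact force between paddle and the fingers above 0.5 N and contact force between paddle and mixer below 0.1 N and contact force between paddle and stand below 0.1 N and linear speed of paddle below 0.05 m/s); the arm keeps its last pose, push and grip.
It fails at once if the paddle is lifted while the mixer is switched on (z of paddle in the frame of mixer above 0.135 m and value of joint isolator below 0.8 rad).
It fails at once if a bystander is moved (distance of any of spare_paddle, whisk, mug, jar, oil, spatula from where it was at the start of the episode above 0.03 m).
It also fails if it takes over 42 s, if anything falls off the work surface, if the arm or the gripper's body presses on something with over 40 N, if the wrist force passes 120 N, or if a joint passes its speed limit or range.

## Working session

There is one attempt and no reset: what is moved stays moved. The work goes in short steps, Python scripts to look and compute and a tool call to move; the robot and the scene stay as the last step left them, time stands still between calls to the robot, and variables do not carry over. Pictures are saved under pics/ and viewed, and the job is handed in when it is done.

Besides the shell and the picture viewer there is one more tool, called after "Request:" as name(argument=value, ...), one argument or row to a line, values as JSON. arm_command: Moves the arm, as the interface text tells. Its arguments: {"type":"object","properties":{"targets":{"type":"array","items":{"type":"object","properties":{"xyz":{"type":"array","items":{"type":"number"}},"turn":{"type":"array","items":{"type":"number"}},"claw":{"type":"number"}}}},"newtons":{"type":"number"}},"required":["targets"]}

```bash
mkdir -p pics; ls; cat > h.py <<'E'
import numpy as np, cv2
from station import r, capture, camera_model
def save(n,f):
    im=capture(n); cv2.imwrite(f'pics/{f}.png',im[:,:,::-1]); return im
def cam(n,st=None):
    m=camera_model(n)
    f=200/np.tan(np.radians(m['vfov'])/2)
    if 'view' in m: T=np.linalg.inv(np.array(m['view']))
    else:
        W=np.eye(4); W[:3,:3]=np.array(st['tool_rot']); W[:3,3]=st['ee_pos']; T=W@np.array(m['hand_eye'])
    return m,f,T
def ray(n,u,v,st=None):
    m,f,T=cam(n,st)
    K=np.array([[f,0,m['cx']],[0,f,m['cy']],[0,0,1.]])
    p=cv2.undistortPoints(np.array([[[u,v]]],float),K,np.array([m['k1'],0,0,0.]))[0,0]
    d=T[:3,:3]@np.array([p[0],-p[1],-1]); return T[:3,3],d/np.linalg.norm(d)
def onz(n,u,v,z,st=None):
    o,d=ray(n,u,v,st); return o+d*(z-o[2])/d[2]
def tri(a,b):
    (o1,d1),(o2,d2)=a,b
    A=np.stack([d1,-d2],1); s=np.linalg.lstsq(A,o2-o1,rcond=None)[0]
    p,q=o1+s[0]*d1,o2+s[1]*d2; return (p+q)/2,np.linalg.norm(p-q)
def proj(n,P,st=None):
    m,f,T=cam(n,st); c=np.linalg.inv(T)@np.append(P,1); x,y=c[0]/-c[2],-c[1]/-c[2]; k=1+m['k1']*(x*x+y*y)
    return np.array([m['cx']+f*x*k,m['cy']+f*y*k])
E
python3 - <<'E'
from h import *
print(r.state()); 
for n in('scene','side','wrist'): save(n,n+'0'); print(camera_model(n))
E
```

```text
pics
{'time_s': 0.0, 'qpos': array([ 7.19856569e+01,  7.13517144e+00,  9.46334099e+01, -1.74360720e-04,
        7.83494762e+01, -4.73279823e+00]), 'qvel': array([ 0.07497948, -0.06842972,  0.09175957, -0.05944203, -0.01114227,
        0.08272005]), 'joint_efforts': array([ 8.21201138e-04, -4.23612285e+01, -3.65455163e+01,  3.73975786e-05,
        7.00171586e-03,  2.70930435e-06]), 'ee_pos': array([0.14917496, 0.63203962, 0.230041  ]), 'tool_rot': array([[-9.73253011e-01,  2.29735010e-01, -6.34383216e-04],
       [ 2.29735825e-01,  9.73251051e-01, -1.96040658e-03],
       [ 1.67040106e-04, -2.05371216e-03, -9.99997877e-01]]), 'contact_force': array([0.00971833, 0.27630055, 0.31316589]), 'moment': array([0.0261101 , 0.01576985, 0.05657079]), 'finger_gap': 0.0849253530315983}
{'vfov': 49.42051209504631, 'cx': 322.3846711521306, 'cy': 207.93361620642062, 'k1': -0.031183803878905028, 'view': array([[ 0.84175296,  0.53972278,  0.01229947, -0.41314128],
       [-0.32005873,  0.4805582 ,  0.81647182,  0.05111716],
       [ 0.43475783, -0.69120412,  0.57725427, -1.83839619],
       [ 0.      
[... 166 characters left out ...]
([[ 0.96530331, -0.26045485,  0.01878267, -0.47158419],
       [ 0.14351693,  0.5892445 ,  0.79510616, -0.18643048],
       [-0.21815684, -0.76482298,  0.60617935, -1.43489712],
       [ 0.        ,  0.        ,  0.        ,  1.        ]])}
{'vfov': 64.16730524980758, 'cx': 320.9688137532901, 'cy': 199.2759692241073, 'k1': -0.03433556281262264, 'hand_eye': array([[-5.54604827e-05,  9.45745128e-01,  3.24909448e-01,
         8.40704673e-02],
       [ 9.99999737e-01, -1.82704629e-04,  7.02511060e-04,
        -6.18352620e-04],
       [ 7.23758873e-04,  3.24909401e-01, -9.45744869e-01,
        -1.42528506e-01],
       [ 0.00000000e+00,  0.00000000e+00,  0.00000000e+00,
         1.00000000e+00]])}
```

View pics/scene0.png

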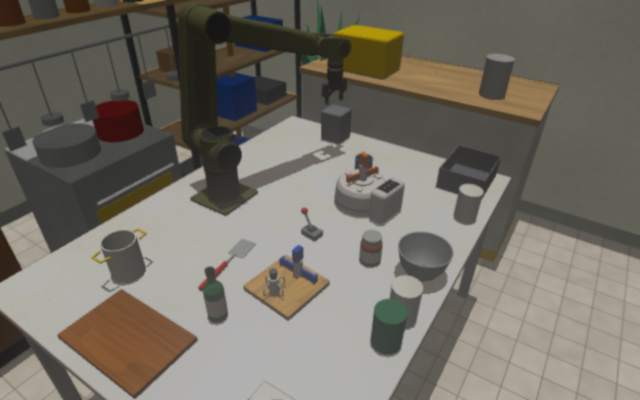

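View pics/side0.png

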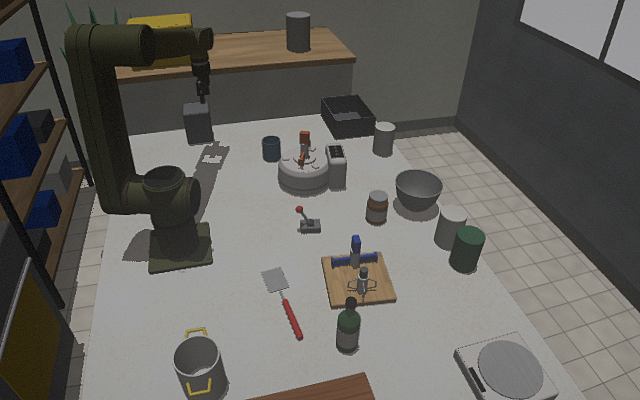

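View pics/wrist0.png

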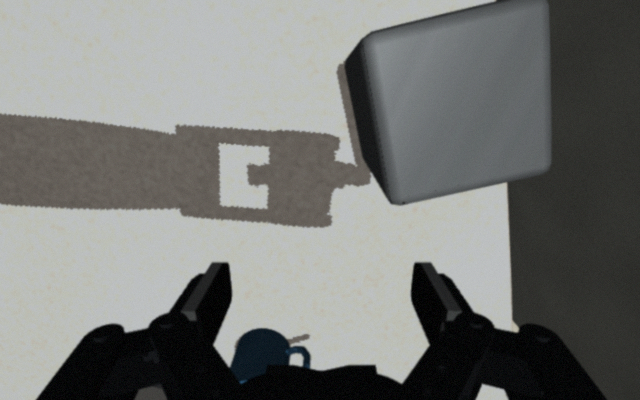

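The mixer is on the left (scene 362,190), the isolator in the middle (ball at scene 304,211 and side 299,209) and the stand on the right. Next I'll measure these.

```bash
python3 - <<'E'
from h import *
a=cv2.imread('pics/scene0.png');b=cv2.imread('pics/side0.png')
A=cv2.resize(a[140:245,290:420],None,fx=5,fy=5,interpolation=cv2.INTER_CUBIC)
B=cv2.resize(b[120:240,255:375],None,fx=5,fy=5,interpolation=cv2.INTER_CUBIC)
cv2.imwrite('pics/ca.png',A);cv2.imwrite('pics/cb.png',B)
C={}
for n,im,box in(('scene',a,(290,140,420,245)),('side',b,(255,120,375,240))):
    hsv=cv2.cvtColor(im,cv2.COLOR_BGR2HSV)
    m=(((hsv[...,0]<14)|(hsv[...,0]>172))&(hsv[...,1]>110)&(hsv[...,2]>60)).astype(np.uint8)
    k=np.zeros_like(m);k[box[1]:box[3],box[0]:box[2]]=1;m*=k
    nn,l,s,c=cv2.connectedComponentsWithStats(m)
    for i in range(1,nn):
        if s[i][4]>8: print(n,s[i],c[i])
E
```

```text
scene [361 152   7   6  30] [363.66666667 155.        ]
scene [367 167  10   5  27] [371.37037037 169.        ]
scene [347 173  13   6  32] [352.40625 175.40625]
scene [302 208   5   4  16] [304.  209.5]
side [300 131   9   4  28] [304.10714286 132.07142857]
side [298 152   7   8  24] [301.70833333 155.91666667]
side [296 206   7   5  26] [298.92307692 208.15384615]
```

View pics/ca.png

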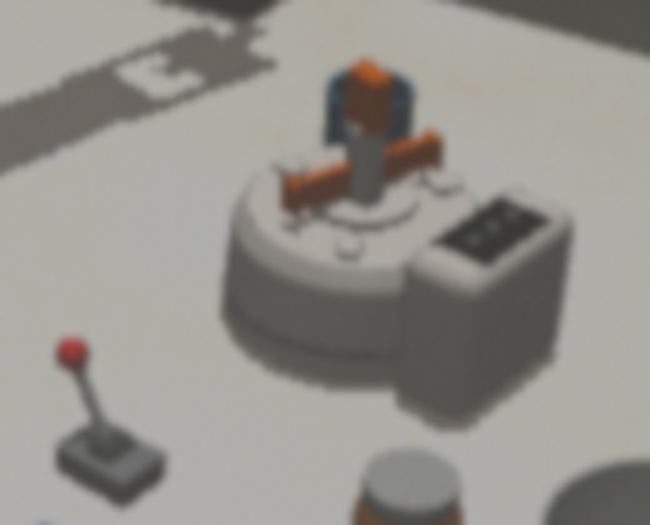

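View pics/cb.png

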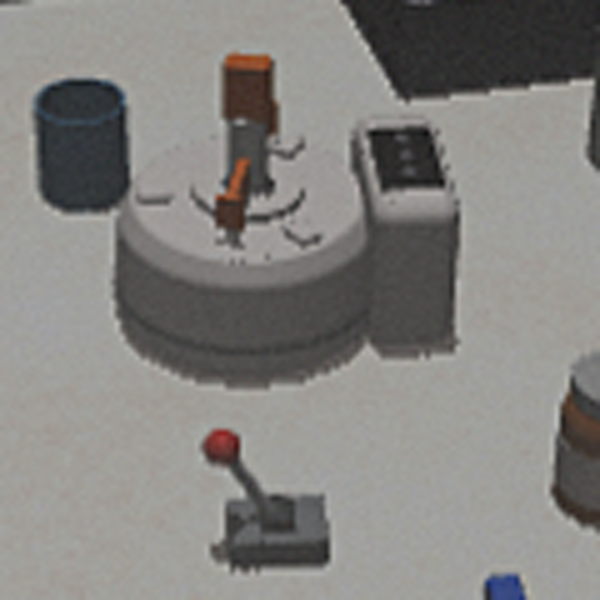

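```bash
python3 - <<'E'
from h import *
S=lambda x,y:(290+x/5-.4,140+y/5-.4)
D=lambda x,y:(255+x/5-.4,120+y/5-.4)
for nm,s,d in(('ball',(72,352),(222,447)),('griptop',(371,72),(248,61)),('wingnear',(291,193),(229,213)),('hubbottom',(368,200),(250,190))):
    print(nm,tri(ray('scene',*S(*s)),ray('side',*D(*d))))
for nm,s,z in(('wingfar',(437,150),.139),('wingnear',(289,195),.139),('griptop',(371,72),.229),('isoblk cen',(110,452),.03)):
    print(nm,'scene',onz('scene',*S(*s),z))
for nm,s,z in(('wingnear',(229,213),.139),('griptop',(248,61),.229),('isoblk fr',(229,530),.0),('isoblk fr',(231,567),.0),('isoblk',(328,565),0),('mug',(80,105),.09)):
    print(nm,'side',onz('side',*D(*s),z))
print('iso blk top corners scene')
for s in((57,455),(122,490),(165,460),(100,428)): print(onz('scene',*S(*s),.025))
print('iso blk top corners side')
for s in((228,500),(228,542),(330,540),(325,495)): print(onz('side',*D(*s),.025))
print('console top scene')
for s in((415,250),(470,290),(570,215),(515,190)): print(onz('scene',*S(*s),.136))
E
```

```text
ball (array([ 0.41462817, -0.00902567,  0.09502913]), np.float64(0.0015824615391456162))
griptop (array([0.50162192, 0.27463254, 0.22794468]), np.float64(0.00041454526848834093))
wingnear (array([0.47106001, 0.21075966, 0.138214  ]), np.float64(0.0037960021381659467))
hubbottom (array([0.50441005, 0.28052483, 0.10892919]), np.float64(0.0014953508034288286))
wingfar scene [0.5353864  0.33699406 0.139     ]
wingnear scene [0.47061489 0.20948615 0.139     ]
griptop scene [0.50265082 0.27244176 0.229     ]
isoblk cen scene [ 0.45740813 -0.02246373  0.03      ]
wingnear side [0.47029026 0.20619994 0.139     ]
griptop side [0.50125335 0.27321736 0.229     ]
isoblk fr side [0.42331001 0.00958536 0.        ]
isoblk fr side [ 0.41577084 -0.02875486  0.        ]
isoblk side [ 0.4826597  -0.04317629  0.        ]
mug side [0.40089557 0.47314419 0.09      ]
iso blk top corners scene
[ 0.42312664 -0.04190004  0.025     ]
[ 0.48595895 -0.04943409  0.025     ]
[ 0.49308356 -0.00263865  0.025     ]
[0.43129662 0.00294266 0.025     ]
iso blk top corners side
[0.42372911 0.01366766 0.025     ]
[ 0.41358576 -0.02970246  0.025     ]
[ 0.48313222 -0.04474627  0.025     ]
[0.49232232 0.00238343 0.025     ]
console top scene
[0.58733523 0.19787802 0.136     ]
[0.6460881 0.1719744 0.136    ]
[0.66466332 0.309877   0.136     ]
[0.61298819 0.32008422 0.136     ]
```

Measured positions, consistent with the given sizes:
- **Paddle:** axis at (0.502, 0.2735), with the wings pointing at 63°.
- **Lever:** ball at (0.415, -0.009, 0.095), swinging along about -9°.

Next the gripper closes and moves in behind the ball.

Request:
arm_command(
  targets=[
    {"xyz":[-350,-566,0],"turn":[0,0,-0.06],"claw":0},
    {"xyz":[-350,-566,0],"turn":[0,0,-0.06],"claw":0},
    {"xyz":[-350,-566,0],"turn":[0,0,-0.06],"claw":0},
    {"xyz":[-350,-566,0],"turn":[0,0,-0.06],"claw":0},
    {"xyz":[-350,-566,0],"turn":[0,0,-0.06],"claw":0},
    {"xyz":[-350,-566,0],"turn":[0,0,-0.06],"claw":0},
    {"xyz":[-350,-566,0],"turn":[0,0,-0.06],"claw":0},
    {"xyz":[-350,-566,0],"turn":[0,0,-0.06],"claw":0},
    {"xyz":[-350,-566,0],"turn":[0,0,-0.06],"claw":0},
    {"xyz":[-350,-566,0],"turn":[0,0,-0.06],"claw":0},
  ],
)

```text
time_s: 0.98
ee_pos: [0.2808, 0.2355, 0.231]
tool_rot: [[-0.985, 0.17, -0.0], [0.17, 0.985, -0.001], [-0.0, -0.001, -1.0]]
contact_force: [1.6, 0.0, 0.1]
finger_gap: -0.0003
```

Request:
arm_command(
  targets=[
    {"xyz":[-118,-218,0],"turn":[0,0,0],"claw":0},
    {"xyz":[-118,-218,0],"turn":[0,0,0],"claw":0},
    {"xyz":[-118,-218,0],"turn":[0,0,0],"claw":0},
    {"xyz":[-118,-218,0],"turn":[0,0,0],"claw":0},
    {"xyz":[-118,-218,0],"turn":[0,0,0],"claw":0},
    {"xyz":[-118,-218,0],"turn":[0,0,0],"claw":0},
    {"xyz":[-118,-218,0],"turn":[0,0,0],"claw":0},
    {"xyz":[-118,-218,0],"turn":[0,0,0],"claw":0},
  ],
)

```text
time_s: 1.65
ee_pos: [0.3601, -0.0015, 0.231]
tool_rot: [[-0.984, 0.176, -0.001], [0.176, 0.984, -0.001], [0.001, -0.001, -1.0]]
contact_force: [-0.2, 0.3, -0.2]
finger_gap: 0.0001
```

```bash
python3 - <<'E'
from h import *
st=r.state(); im=save('wrist','w1'); print(st['ee_pos'])
hsv=cv2.cvtColor(im,cv2.COLOR_RGB2HSV)
m=(((hsv[...,0]<10)|(hsv[...,0]>170))&(hsv[...,1]>120)&(hsv[...,2]>50)).astype(np.uint8)
n,l,s,c=cv2.connectedComponentsWithStats(m)
for i in range(1,n):
    if s[i][4]>30: print(s[i],c[i],onz('wrist',*c[i],.095,st))
print(proj('wrist',np.array([.4146,-.009,.095]),st))
E
```

```text
[ 0.36011639 -0.00151727  0.23102264]
[  0 156  58  34 885] [ 26.31412429 171.94350282] [ 0.29689697 -0.26865344  0.095     ]
[315 228  26  23 471] [327.44585987 239.51804671] [ 0.41275279 -0.00558638  0.095     ]
[324.29390477 241.77627227]
```

View pics/w1.png

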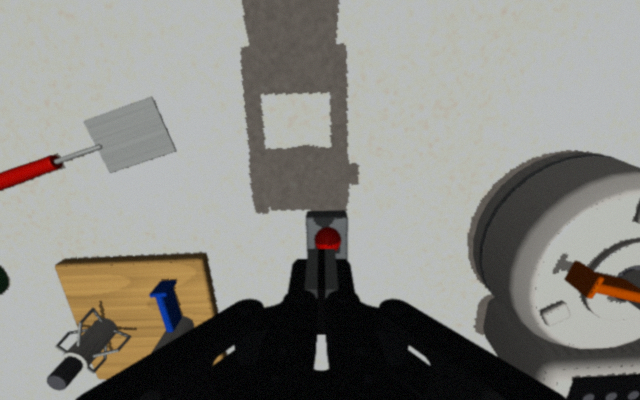

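The ball at (327,239) is straight ahead of the fingers and agrees with the earlier fix. Descending, then pushing.

Request:
arm_command(
  targets=[
    {"xyz":[0,3,40],"turn":[0,0,0],"claw":0},
    {"xyz":[0,3,80],"turn":[0,0,0],"claw":0},
    {"xyz":[0,3,120],"turn":[0,0,0],"claw":0},
    {"xyz":[0,3,149],"turn":[0,0,0],"claw":0},
    {"xyz":[0,3,149],"turn":[0,0,0],"claw":0},
    {"xyz":[-15,3,149],"turn":[0,0,0],"claw":0},
    {"xyz":[-30,3,149],"turn":[0,0,0],"claw":0},
    {"xyz":[-45,3,149],"turn":[0,0,0],"claw":0},
    {"xyz":[-60,3,149],"turn":[0,0,0],"claw":0},
    {"xyz":[-70,3,149],"turn":[0,0,0],"claw":0},
  ],
)

```text
time_s: 2.53
ee_pos: [0.4316, -0.008, 0.0845]
tool_rot: [[-0.986, 0.17, 0.002], [0.17, 0.986, -0.001], [-0.002, -0.001, -1.0]]
contact_force: [-1.6, 0.9, 0.9]
finger_gap: 0.0
```

Request:
arm_command(
  targets=[
    {"xyz":[-8,0,0],"turn":[0,0,0],"claw":0},
    {"xyz":[-14,0,0],"turn":[0,0,0],"claw":0},
    {"xyz":[-18,0,0],"turn":[0,0,0],"claw":0},
    {"xyz":[-20,0,0],"turn":[0,0,0],"claw":0},
  ],
)

```text
time_s: 2.87
ee_pos: [0.452, -0.0109, 0.0854]
tool_rot: [[-0.986, 0.169, 0.003], [0.169, 0.986, -0.001], [-0.003, -0.001, -1.0]]
contact_force: [-0.9, 0.5, 0.0]
finger_gap: 0.0
```

```bash
python3 - <<'E'
from h import *
st=r.state(); print(st['ee_pos'],st['contact_force'])
a=save('scene','s1')
cv2.imwrite('pics/s1c.png',cv2.resize(a[140:260,270:420,::-1],None,fx=5,fy=5,interpolation=cv2.INTER_CUBIC))
b=save('side','d1')
cv2.imwrite('pics/d1c.png',cv2.resize(b[130:250,235:385,::-1],None,fx=5,fy=5,interpolation=cv2.INTER_CUBIC))
E
```

```text
[ 0.45196234 -0.01092034  0.08537922] [-0.94689584  0.50078784  0.04422727]
```

View pics/s1c.png

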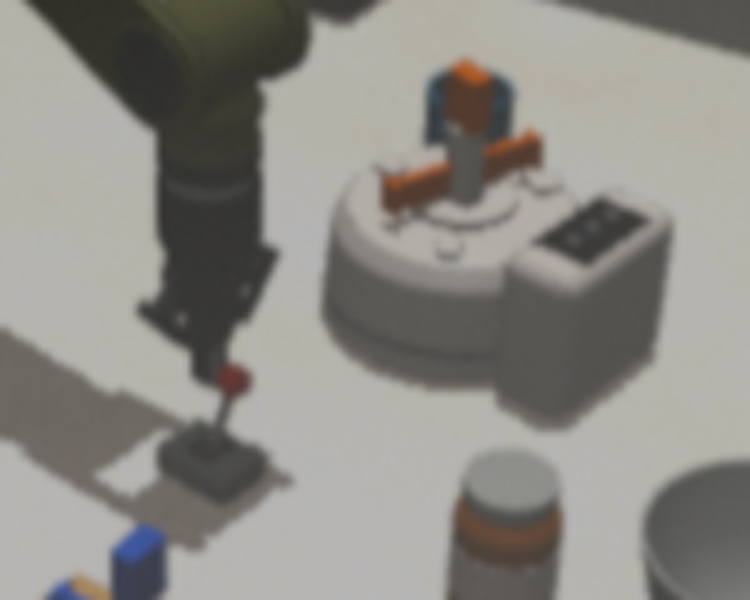

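View pics/d1c.png

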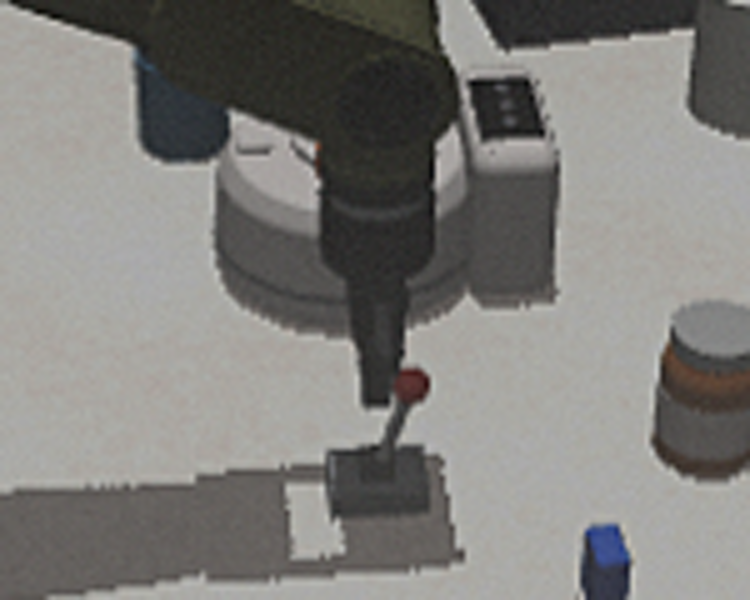

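The finger is behind the ball and the lever is past upright. I'll push on gently to the stop.

Request:
arm_command(
  targets=[
    {"xyz":[-5,0,2],"turn":[0,0,0],"claw":0},
    {"xyz":[-9,0,3],"turn":[0,0,0],"claw":0},
    {"xyz":[-9,0,3],"turn":[0,0,0],"claw":0},
  ],
)

```text
time_s: 3.22
ee_pos: [0.4607, -0.0129, 0.0817]
tool_rot: [[-0.986, 0.169, 0.002], [0.169, 0.986, -0.001], [-0.002, -0.001, -1.0]]
contact_force: [0.9, 0.1, 0.3]
finger_gap: -0.0
```

Request:
arm_command(
  targets=[
    {"xyz":[-4,0,0],"turn":[0,0,0],"claw":0},
    {"xyz":[-7,0,0],"turn":[0,0,0],"claw":0},
    {"xyz":[-7,0,0],"turn":[0,0,0],"claw":0},
  ],
)

```text
time_s: 3.47
ee_pos: [0.467, -0.0141, 0.0812]
tool_rot: [[-0.986, 0.17, -0.0], [0.17, 0.986, -0.001], [0.0, -0.001, -1.0]]
contact_force: [-3.2, 0.9, 1.3]
finger_gap: 0.0
```

```bash
cat > ball.py <<'E'
from h import *
import sys
t=sys.argv[1]; st=r.state(); print(st['ee_pos'],st['contact_force'])
R=[]
for n,(x0,y0,x1,y1) in(('scene',(290,195,335,240)),('side',(290,190,335,230))):
    im=save(n,n+t); hsv=cv2.cvtColor(im,cv2.COLOR_RGB2HSV)
    m=(((hsv[...,0]<10)|(hsv[...,0]>170))&(hsv[...,1]>100)).astype(np.uint8)
    k=np.zeros_like(m);k[y0:y1,x0:x1]=1;m*=k
    nn,l,s,c=cv2.connectedComponentsWithStats(m); i=1+np.argmax(s[1:,4]); print(s[i],c[i]); R.append(ray(n,*c[i]))
p,e=tri(*R); print(p,e); pv=np.array([.452,-.0155,.022]); d=p-pv
print('angle',.5+np.arctan2(d[0]*.985-d[1]*.17,d[2]))
E
python3 ball.py 2
```

```text
[ 0.46698167 -0.01414454  0.0811823 ] [-3.16964509  0.9426873   1.26893829]
[317 217   5   4  15] [319.13333333 218.46666667]
[318 205   7   6  27] [321.48148148 207.48148148]
[ 0.49051646 -0.02328637  0.09728028] 1.3097811810640458e-05
angle 0.9807382624301682
```

Request:
arm_command(
  targets=[
    {"xyz":[-3,0,0],"turn":[0,0,0],"claw":0},
    {"xyz":[-4,0,0],"turn":[0,0,0],"claw":0},
  ],
)

```text
time_s: 3.73
ee_pos: [0.4675, -0.0142, 0.0809]
tool_rot: [[-0.986, 0.169, -0.01], [0.169, 0.986, 0.001], [0.01, -0.001, -1.0]]
contact_force: [-18.3, 2.4, 13.3]
finger_gap: -0.0003
```

```bash
python3 ball.py 3
```

```text
[ 0.46750971 -0.01421179  0.08088389] [-18.33459083   2.43811692  13.34695658]
[318 217   4   4  13] [319.23076923 218.61538462]
[319 205   6   6  27] [321.59259259 207.55555556]
[ 0.49093457 -0.02326446  0.09681305] 4.8939842698168286e-05
angle 0.9875629554870152
```

Lever is at its stop: force 18 N, angle about 0.99. Backing off and going up.

Request:
arm_command(
  targets=[
    {"xyz":[20,0,0],"turn":[0,0,0],"claw":0},
    {"xyz":[40,0,0],"turn":[0,0,0],"claw":0},
    {"xyz":[50,0,-20],"turn":[0,0,0],"claw":0},
    {"xyz":[50,0,-60],"turn":[0,0,0],"claw":0},
    {"xyz":[50,0,-100],"turn":[0,0,0],"claw":0},
    {"xyz":[50,0,-140],"turn":[0,0,0],"claw":0},
    {"xyz":[50,0,-180],"turn":[0,0,0],"claw":0},
    {"xyz":[50,0,-220],"turn":[0,0,0],"claw":60},
    {"xyz":[50,0,-240],"turn":[0,0,0],"claw":60},
    {"xyz":[50,0,-240],"turn":[0,0,0],"claw":60},
  ],
)

```text
time_s: 4.67
ee_pos: [0.4234, -0.0062, 0.3291]
tool_rot: [[-0.986, 0.169, 0.004], [0.169, 0.986, -0.002], [-0.004, -0.001, -1.0]]
contact_force: [-0.7, -1.4, 1.1]
finger_gap: 0.0361
```

```bash
python3 ball.py 4; python3 - <<'E'
from h import *
st=r.state();R=st['tool_rot'];print(R,(R.T@(np.array([.502,.2735,.32])-st['ee_pos'])*1000).round())
t=np.degrees(np.arctan2(R[1,1],R[0,1]));print(t)
E
```

```text
[ 0.42338785 -0.00624933  0.32906321] [-0.71817693 -1.40130621  1.14078464]
[317 216   5   5  20] [319.25 218.25]
[318 205   7   6  32] [321.34375 207.34375]
[ 0.49027918 -0.02225753  0.09732196] 0.0003345476533255342
angle 0.9762359321818572
[[-9.85562525e-01  1.69205849e-01 -5.99077212e-03]
 [ 1.69209377e-01  9.85580124e-01 -8.33236621e-05]
 [ 5.89028708e-03 -1.09581549e-03 -9.99982052e-01]] [-32. 289.   2.]
80.25834545146225
```

Request:
arm_command(
  targets=[
    {"xyz":[-32,289,0],"turn":[0,0,0.3],"claw":70},
    {"xyz":[-32,289,0],"turn":[0,0,0.3],"claw":70},
    {"xyz":[-32,289,0],"turn":[0,0,0.3],"claw":70},
    {"xyz":[-32,289,0],"turn":[0,0,0.3],"claw":70},
    {"xyz":[-32,289,0],"turn":[0,0,0.3],"claw":70},
    {"xyz":[-32,289,0],"turn":[0,0,0.3],"claw":70},
    {"xyz":[-32,289,0],"turn":[0,0,0.3],"claw":70},
    {"xyz":[-32,289,0],"turn":[0,0,0.3],"claw":70},
    {"xyz":[-32,289,0],"turn":[0,0,0.3],"claw":70},
    {"xyz":[-32,289,0],"turn":[0,0,0.3],"claw":70},
  ],
)

```text
time_s: 5.6
ee_pos: [0.5012, 0.2734, 0.3199]
tool_rot: [[-0.892, 0.452, -0.009], [0.452, 0.892, -0.002], [0.007, -0.006, -1.0]]
contact_force: [-0.1, -0.6, -0.8]
finger_gap: 0.0699
```

```bash
python3 - <<'E'
from h import *
st=r.state(); im=save('wrist','w2'); print(st['ee_pos'],st['finger_gap'])
hsv=cv2.cvtColor(im,cv2.COLOR_RGB2HSV)
m=((hsv[...,0]<16)&(hsv[...,1]>150)&(hsv[...,2]>40)).astype(np.uint8)
n,l,s,c=cv2.connectedComponentsWithStats(m)
for i in range(1,n):
    if s[i][4]>50: print(s[i],c[i])
print(proj('wrist',np.array([.502,.2735,.229]),st))
E
```

```text
[0.5011605  0.27338993 0.31985882] 0.06987534925292388
[342 160  58  24 815] [372.80490798 171.75214724]
[254 164  58  25 810] [280.65802469 175.15555556]
[ 314  167   28   54 1360] [327.28602941 193.70661765]
[114 247  20  18 253] [122.81027668 256.09090909]
[323.36175792 205.41330761]
```

View pics/w2.png

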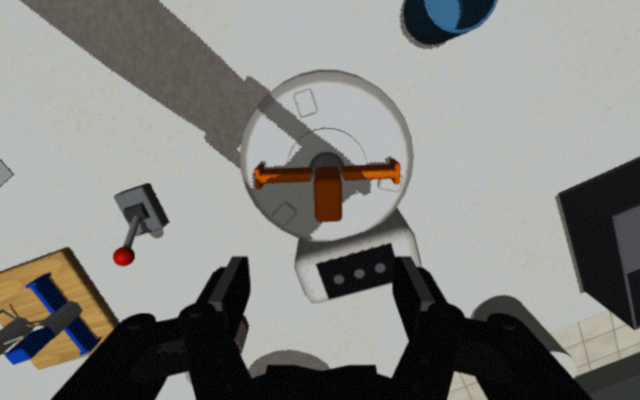

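```bash
python3 - <<'E'
from h import *
im=cv2.imread('pics/w2.png')
cv2.imwrite('pics/w2c.png',cv2.resize(im[140:240,250:410],None,fx=5,fy=5,interpolation=cv2.INTER_CUBIC))
E
```

```text
(no output)
```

View pics/w2c.png

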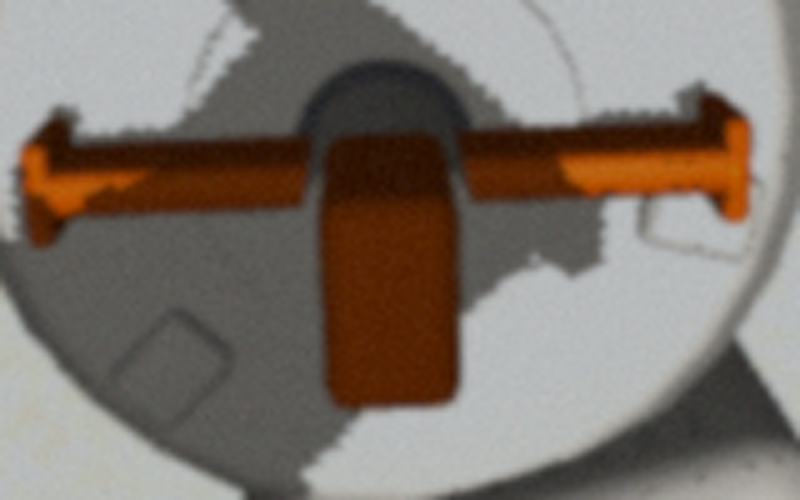

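```bash
python3 - <<'E'
from h import *
st=r.state();R=st['tool_rot']
p=onz('wrist',327.9,200.2,.229,st);print(p)
for q in(p,np.array([.5025,.275,.229])):print((R.T@(np.array([q[0],q[1],.189])-st['ee_pos'])*1000).round(1))
E
```

```text
[0.50012906 0.27781649 0.229     ]
[  2.4   4.8 131.5]
[ -0.9   3.3 131.5]
```

Block top is at (328,200). The wrist view puts it 2–5 mm from the fixed-camera fix, so I'll use a compromise and descend.

Request:
arm_command(
  targets=[
    {"xyz":[1,4,30],"turn":[0,0,-0.03],"claw":60},
    {"xyz":[1,4,60],"turn":[0,0,-0.03],"claw":60},
    {"xyz":[1,4,85],"turn":[0,0,-0.03],"claw":60},
    {"xyz":[1,4,105],"turn":[0,0,-0.03],"claw":60},
    {"xyz":[1,4,120],"turn":[0,0,-0.03],"claw":60},
    {"xyz":[1,4,130],"turn":[0,0,-0.03],"claw":60},
    {"xyz":[1,4,130],"turn":[0,0,-0.03],"claw":60},
  ],
)

```text
time_s: 6.23
ee_pos: [0.4996, 0.2744, 0.1876]
tool_rot: [[-0.904, 0.428, -0.013], [0.428, 0.904, -0.004], [0.01, -0.009, -1.0]]
contact_force: [0.5, -0.2, -0.0]
finger_gap: 0.06
```

```bash
python3 - <<'E'
from h import *
st=r.state(); im=save('wrist','w3'); print(st['ee_pos'],st['contact_force'])
b=save('side','d3');cv2.imwrite('pics/d3c.png',cv2.resize(b[80:220,235:375,::-1],None,fx=4,fy=4,interpolation=cv2.INTER_CUBIC))
E
```

```text
[0.49961948 0.274386   0.18763064] [ 0.48452296 -0.20312208 -0.00218724]
```

View pics/w3.png

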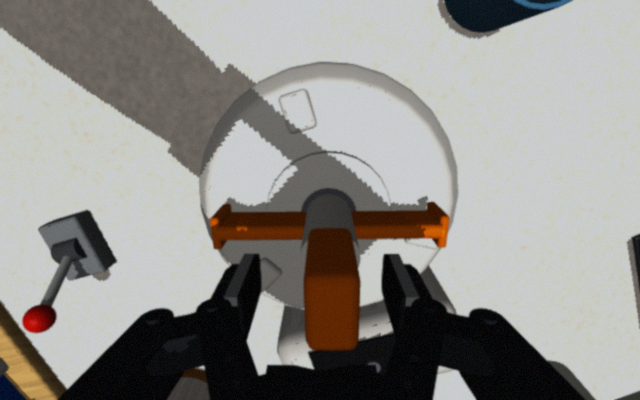

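View pics/d3c.png

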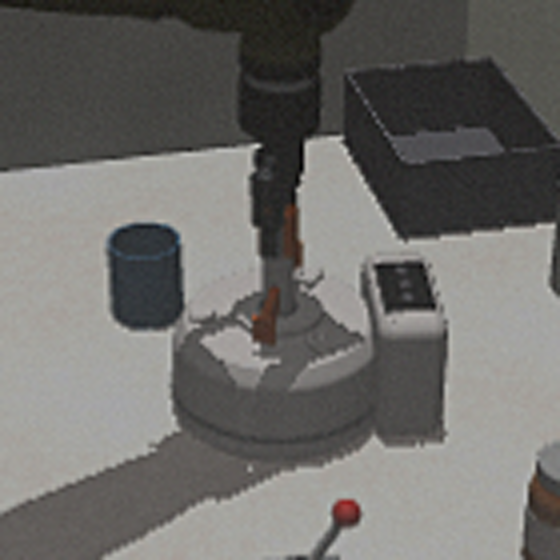

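```bash
python3 - <<'E'
from h import *
st=r.state()
R=st['tool_rot']
for v in (255,350):
  p=onz('wrist',332,v,.229,st); print(v,p,(R.T@(p-st['ee_pos'])*1000).round(1))
im=cv2.imread('pics/w3.png');cv2.imwrite('pics/w3c.png',cv2.resize(im[190:370,240:420],None,fx=3,fy=3,interpolation=cv2.INTER_CUBIC))
E
```

```text
255 [0.47938676 0.28992395 0.229     ] [ 26.2   3.4 -37.8]
350 [0.519937   0.27134501 0.229     ] [-18.4   3.9 -38.1]
```

View pics/w3c.png

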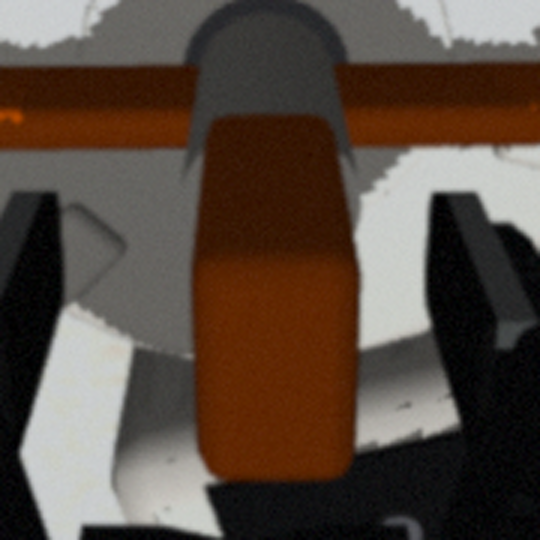

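Block is centred along x and 3.5 mm off along tool y. Correcting and gripping.

Request:
arm_command(
  targets=[
    {"xyz":[0,3.5,0],"turn":[0,0,0],"claw":60},
    {"xyz":[0,3.5,0],"turn":[0,0,0],"claw":35},
    {"xyz":[0,3.5,0],"turn":[0,0,0],"claw":10},
    {"xyz":[0,3.5,0],"turn":[0,0,0],"claw":10},
    {"xyz":[0,3.5,0],"turn":[0,0,0],"claw":10},
    {"xyz":[0,3.5,0],"turn":[0,0,0],"claw":10},
    {"xyz":[0,3.5,0],"turn":[0,0,0],"claw":10},
  ],
  newtons=80,
)

```text
time_s: 6.92
ee_pos: [0.5032, 0.2789, 0.192]
tool_rot: [[-0.904, 0.427, -0.007], [0.427, 0.904, -0.001], [0.005, -0.004, -1.0]]
contact_force: [-0.5, -1.2, 4.9]
finger_gap: 0.021
```

Gripped at 21 mm. Lifting straight up.

Request:
arm_command(
  targets=[
    {"xyz":[0,0,-8],"turn":[0,0,0],"claw":10},
    {"xyz":[0,0,-16],"turn":[0,0,0],"claw":10},
    {"xyz":[0,0,-26],"turn":[0,0,0],"claw":10},
    {"xyz":[0,0,-38],"turn":[0,0,0],"claw":10},
    {"xyz":[0,0,-50],"turn":[0,0,0],"claw":10},
    {"xyz":[0,0,-65],"turn":[0,0,0],"claw":10},
    {"xyz":[0,0,-80],"turn":[0,0,0],"claw":10},
    {"xyz":[0,0,-95],"turn":[0,0,0],"claw":10},
    {"xyz":[0,0,-110],"turn":[0,0,0],"claw":10},
    {"xyz":[0,0,-110],"turn":[0,0,0],"claw":10},
  ],
)

```text
time_s: 7.75
ee_pos: [0.5055, 0.2798, 0.3074]
tool_rot: [[-0.904, 0.427, 0.001], [0.427, 0.904, 0.002], [0.0, 0.002, -1.0]]
contact_force: [-0.5, -0.6, 0.0]
finger_gap: 0.0213
```

```bash
python3 ball.py 5; python3 - <<'E'
from h import *
b=cv2.imread('pics/side5.png');cv2.imwrite('pics/d5c.png',cv2.resize(b[60:220,235:395],None,fx=3.5,fy=3.5,interpolation=cv2.INTER_CUBIC))
E
```

```text
[0.5054549  0.2797907  0.30739805] [-0.45255605 -0.56718917  0.01485907]
[317 216   5   5  20] [319.25 218.25]
[318 205   7   6  32] [321.3125  207.34375]
[ 0.49020532 -0.0221364   0.09722774] 0.00031545518249261745
angle 0.9757660054157566
```

View pics/d5c.png

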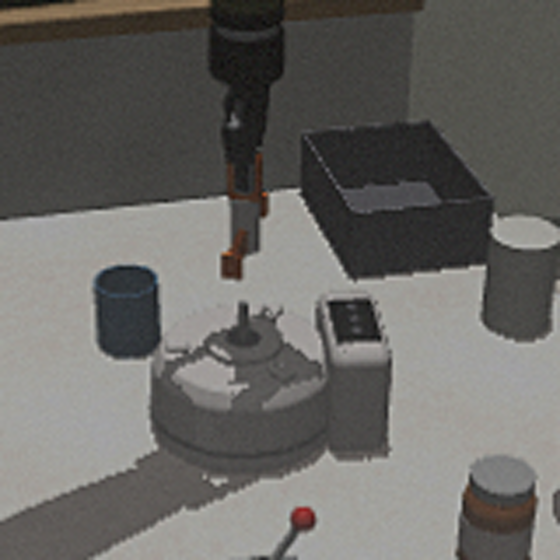

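The paddle is off the spindle and upright, the bare spindle shows at crop (243,318), and the lever has stayed over. Raising, moving outward and yawing before the tilt.

Request:
arm_command(
  targets=[
    {"xyz":[-8,12,-20],"turn":[0,0,-0.1],"claw":10},
    {"xyz":[-16,24,-40],"turn":[0,0,-0.2],"claw":10},
    {"xyz":[-25,36,-60],"turn":[0,0,-0.3],"claw":10},
    {"xyz":[-33,47,-80],"turn":[0,0,-0.4],"claw":10},
    {"xyz":[-41,58,-100],"turn":[0,0,-0.5],"claw":10},
    {"xyz":[-50,70,-120],"turn":[0,0,-0.6],"claw":10},
    {"xyz":[-58,81,-140],"turn":[0,0,-0.7],"claw":10},
    {"xyz":[-58,81,-150],"turn":[0,0,-0.8],"claw":10},
    {"xyz":[-58,81,-150],"turn":[0,0,-0.9],"claw":10},
    {"xyz":[-58,81,-150],"turn":[0,0,-0.95],"claw":10},
  ],
)

```text
time_s: 8.68
ee_pos: [0.5923, 0.3279, 0.4524]
tool_rot: [[-0.871, -0.491, -0.005], [-0.491, 0.871, -0.001], [0.005, 0.002, -1.0]]
contact_force: [-0.8, -0.1, -1.1]
finger_gap: 0.0209
```

```bash
python3 -c "
from h import *
print(r.state()['qpos'].round(1))"
```

```text
[ 24.4   8.2  72.6   0.1  99.5 -95. ]
```

Request:
arm_command(
  targets=[
    {"xyz":[-5,0,0],"turn":[0,-0.08,0],"claw":10},
    {"xyz":[-10,0,0],"turn":[0,-0.16,0],"claw":10},
    {"xyz":[-15,0,0],"turn":[0,-0.24,0],"claw":10},
    {"xyz":[-20,0,0],"turn":[0,-0.32,0],"claw":10},
    {"xyz":[-25,0,0],"turn":[0,-0.4,0],"claw":10},
    {"xyz":[-30,0,0],"turn":[0,-0.48,0],"claw":10},
    {"xyz":[-35,0,0],"turn":[0,-0.56,0],"claw":10},
    {"xyz":[-40,0,0],"turn":[0,-0.64,0],"claw":10},
    {"xyz":[-40,0,0],"turn":[0,-0.7,0],"claw":10},
  ],
)

```text
time_s: 9.43
ee_pos: [0.6268, 0.3474, 0.4494]
tool_rot: [[-0.67, -0.491, 0.557], [-0.376, 0.871, 0.316], [-0.64, 0.002, -0.768]]
contact_force: [-0.2, -0.5, -2.2]
finger_gap: 0.0212
```

```bash
python3 - <<'E'
from h import *
print(r.state()['qpos'].round(1),r.state()['qvel'].round(1)); save('side','d6'); save('scene','s6')
E
```

```text
[ 23.1  -9.8  96.6   5.1  53.7 -97.8] [ -1.8 -20.   29.    8.1 -48.2  -6.5]
```

View pics/d6.png

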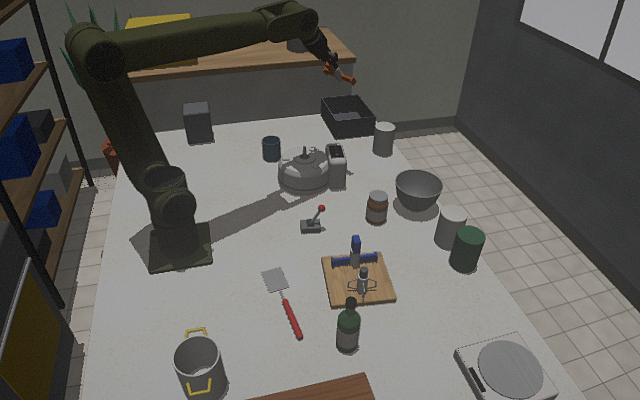

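Request:
arm_command(
  targets=[
    {"xyz":[-15,0,-2],"turn":[0,-0.07,0],"claw":10},
    {"xyz":[-30,0,-4],"turn":[0,-0.14,0],"claw":10},
    {"xyz":[-45,0,-5],"turn":[0,-0.21,0],"claw":10},
    {"xyz":[-60,0,-6],"turn":[0,-0.28,0],"claw":10},
    {"xyz":[-75,0,-7],"turn":[0,-0.35,0],"claw":10},
    {"xyz":[-85,0,-8],"turn":[0,-0.42,0],"claw":10},
    {"xyz":[-85,0,-8],"turn":[0,-0.49,0],"claw":10},
    {"xyz":[-85,0,-8],"turn":[0,-0.56,0],"claw":10},
    {"xyz":[-85,0,-8],"turn":[0,-0.62,0],"claw":10},
    {"xyz":[-85,0,-8],"turn":[0,-0.65,0],"claw":10},
  ],
)

```text
time_s: 10.37
ee_pos: [0.6798, 0.3576, 0.5249]
tool_rot: [[-0.236, -0.526, 0.817], [-0.132, 0.85, 0.509], [-0.963, 0.013, -0.27]]
contact_force: [0.5, 0.6, -0.9]
finger_gap: 0.0211
```

Request:
arm_command(
  targets=[
    {"xyz":[0,0,0],"turn":[0,0,0],"claw":10},
    {"xyz":[0,0,0],"turn":[0,0,0],"claw":10},
    {"xyz":[0,0,0],"turn":[0,0,0],"claw":10},
  ],
)

```text
time_s: 10.62
ee_pos: [0.68, 0.358, 0.5242]
tool_rot: [[-0.238, -0.526, 0.816], [-0.133, 0.85, 0.51], [-0.962, 0.013, -0.272]]
contact_force: [-0.7, 0.5, -1.1]
finger_gap: 0.0214
```

```bash
python3 ball.py 7; python3 - <<'E'
from h import *
s=r.state();print(s['qpos'].round(1),s['qvel'].round(1),s['finger_gap']); 
for n in('scene','side'):
    b=cv2.imread(f'pics/{n}7.png'); u,v=proj(n,s['ee_pos']).astype(int); print(u,v)
    y,x=max(v-60,0),max(u-80,0); cv2.imwrite(f'pics/{n}7c.png',cv2.resize(b[y:y+120,x:x+160],None,fx=4,fy=4,interpolation=cv2.INTER_CUBIC))
save('wrist','w7')
E
```

```text
[0.68001533 0.35798467 0.524163  ] [-0.7356356   0.54584087 -1.05800126]
[317 216   6   5  25] [319.4  217.96]
[318 205   7   6  33] [321.33333333 207.42424242]
[ 0.49026298 -0.02169912  0.09742901] 0.0017573843368542082
angle 0.9744950638897516
[  19.5  -14.1  105.9   41.    18.5 -132.2] [ 0.  -0.2  0.   0.5 -0.2 -0.5] 0.021309332576252945
426 81
346 44
```

View pics/scene7c.png

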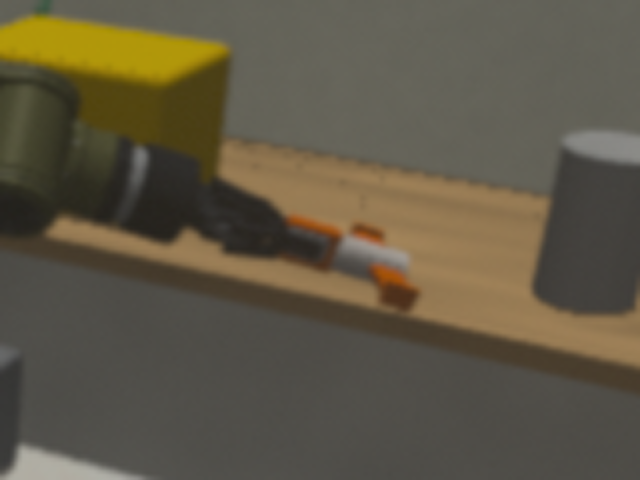

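View pics/side7c.png

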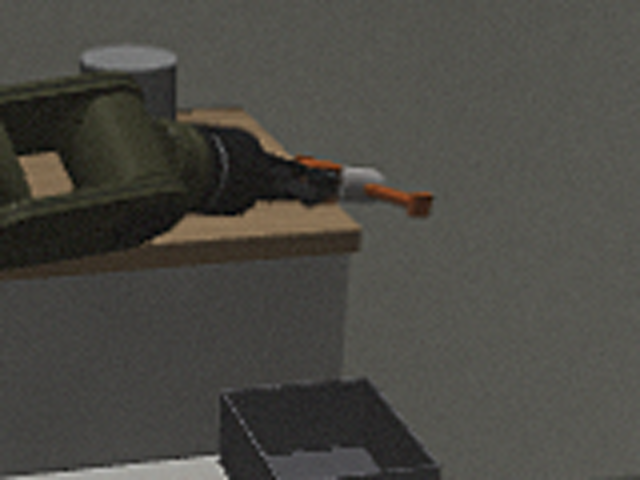

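View pics/side7.png

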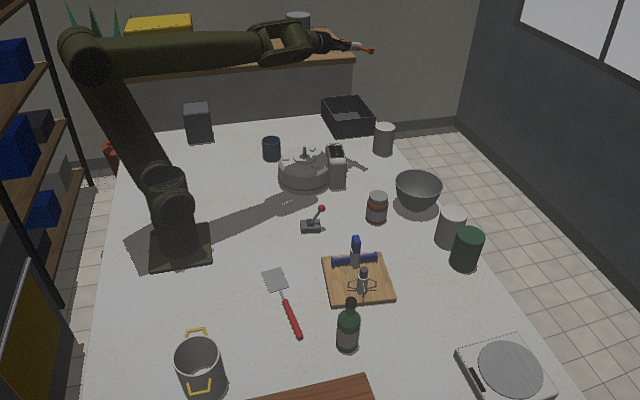

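View pics/w7.png

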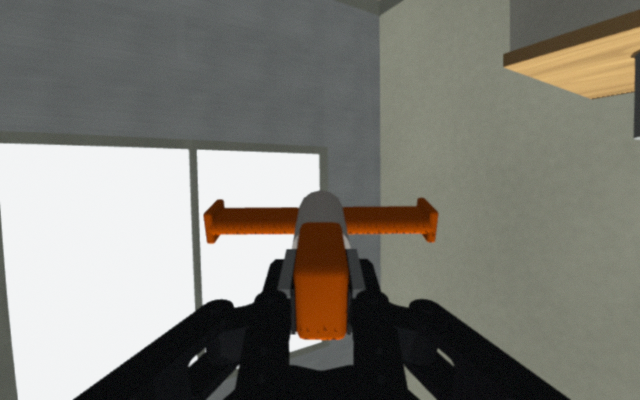

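The paddle is 16° from level and held firmly. Joint 5 is very near its limit (18.5°), so I'll ease the tilt slightly for margin.

Request:
arm_command(
  targets=[
    {"xyz":[0,0,0],"turn":[0,0.03,0],"claw":10},
    {"xyz":[0,0,0],"turn":[0,0.06,0],"claw":10},
    {"xyz":[0,0,0],"turn":[0,0.06,0],"claw":10},
    {"xyz":[0,0,0],"turn":[0,0.06,0],"claw":10},
    {"xyz":[0,0,0],"turn":[0,0.06,0],"claw":10},
    {"xyz":[0,0,0],"turn":[0,0.06,0],"claw":10},
  ],
)

```text
time_s: 11.27
ee_pos: [0.6796, 0.3585, 0.524]
tool_rot: [[-0.286, -0.527, 0.8], [-0.163, 0.85, 0.501], [-0.944, 0.013, -0.329]]
contact_force: [0.2, -0.5, -1.7]
finger_gap: 0.0211
```

```bash
python3 ball.py 8; python3 - <<'E'
from h import *
s=r.state();print(s['time_s'],s['qpos'].round(1),s['qvel'].round(2),s['finger_gap'],s['tool_rot'][:,2],np.arccos(-s['tool_rot'][2,2]))
save('wrist','w8')
# bystanders: difference of side images before/after
a=cv2.imread('pics/side0.png').astype(int);b=cv2.imread('pics/side8.png').astype(int)
d=np.abs(a-b).max(2)
for n,(x0,y0,x1,y1) in dict(mug=(260,133,283,163),jar=(363,188,390,226),oil=(333,295,362,355),spat=(260,265,303,342),stand=(320,230,397,306)).items(): print(n,(d[y0:y1,x0:x1]>40).sum())
E
```

```text
[0.67957646 0.35846803 0.52398728] [ 0.21782009 -0.51198206 -1.65443151]
[317 216   6   5  26] [319.5 218. ]
[318 205   7   6  32] [321.4375  207.40625]
[ 0.49065232 -0.02163863  0.09737876] 0.0017484770886709118
angle 0.9786745381021349
11.3667 [  19.6  -13.6  104.1   32.5   22.3 -123.9] [-0.03 -0.02 -0.1  -0.1   0.03  0.02] 0.021186685409538063 [ 0.80037124  0.50122276 -0.32890975] 1.2356474671968778
mug 0
jar 0
oil 0
spat 0
stand 8
```

View pics/w8.png

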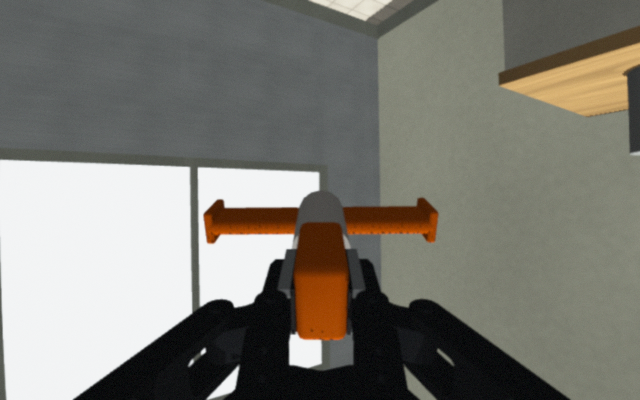

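The paddle is steady in the gripper (wings at (207–437, 220), unchanged), 71° from vertical at z of about 0.5. Handing in.

```bash
python3 -c "
from h import *
print(r.close_job())"
```

```text
the job is handed in; nothing more can be done
None
```

The mixer is switched off, and the gripper is holding the orange paddle on its side, well above the spindle. I handed the job in at about 11.4 s; it gives no verdict.

- **Lever:** I pushed it to its stop, where the force rose to 18 N. Every later measurement put it at about 0.98 rad, against the 0.85 needed.
- **Paddle:** I gripped it at 80 N on a 21 mm opening and drew it straight up about 115 mm, with the spindle seen bare below. It is now about 19° from level with the socket facing outward. The paddle is at a height of about 0.5 m, roughly 0.34 m above the spindle tip. The grip did not slip during the last adjustment.
- **Bystanders:** Before and after pictures from the side camera show no change at the mug, jar, oil and spatula. The stand area, with the spare paddle and whisk, differs by only 8 pixels, which I took as noise or shadow.

Two checks did not fully agree:
- The wrist view and the fixed cameras differed by 2–5 mm on the grip block, so I shifted the gripper 3.5 mm after a closer look before gripping.
- At a tilt 16° from level, joint 5 was at 18.5°, almost at its 18.33° limit. I eased the tilt to bring it back to 22.3°.

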